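# Find the high spot of a lifter plate under a dial indicator

## Task

Check the lifter plate of the tin closing machine for wobble: slide its spindle by the T-handle across the fixture base, without lifting it, until the stem seats in the V-block, then push the dial indicator's carriage down until the plunger bears on the plate and is pushed in by about 6 mm. Then turn the spindle by the T-handle, keeping the stem pressed lightly into the V, to find where the dial reads highest, and leave the spindle let go, still seated in the V and with that high spot under the plunger. Press gently throughout: never bottom the plunger or force the stem against the V, and leave the things around where they stand.

Things in the scene. Friction and masses are not known exactly. Their poses are not given: they have to be found in the camera images.
- fixture: Fixed checking fixture. Base plate 215 x 250 mm, 12 mm thick (its top, on which the spindle stands, is at z = 12 mm). Origin: underside of the base, on the axis that the stem has when seated in the V. z up; the V opens toward -x (the robot side), so the spindle is seated by pushing it along the fixture's +x; the plunger axis is at x = 0, y = -70 mm.
- v_block: Steel 90-degree V-block held over the plate by a back post (rigid, fixed to the fixture). Its V spans 75 to 119 mm above the table. Origin on the seated stem's axis, axes as the fixture's.
- v_seat (a point): Where stem_mid lies when the stem is fully seated in the V: on the fixture's axis, 97 mm above the table; axes as the fixture's.
- stem_mid (a point): Point on the axis of the spindle's 28 mm steel stem, 85 mm above the underside of its foot; z along the stem, x along the T-handle bar. The loose spindle (0.5 to 0.75 kg) stands upright on a slippery white 120 mm round foot (friction about 0.15) on the fixture base, 12 to 30 mm short of its seat at the start, and slides on it.
- handle_mid (a point): Centre of the T-handle, an upright bar 50 mm long (along its x), 14 mm thick (along its y), 30 mm high, on a 12 mm neck that clears 22 mm between bar and stem top; 165 mm above the underside of the foot, 80 mm above stem_mid, on the stem's axis. Grip it across the 14 mm from above; the spindle turns freely but for friction.
- carriage_knob (a point): Centre of the black knob on the indicator carriage, a cylinder 20 mm in diameter and 22 mm high, on a 12 mm post; knob top is 11 mm above this point. It stands at x = 0, y = -112 mm in the fixture's frame and is about 155 mm above the table when the carriage is fully up.
- carriage (a joint): How far the carriage has been pushed down its column, in m: 0 up, 0.040 lower stop. It stays where it is left (friction); moving it down takes about 6 N plus the force of the plunger spring. At 0 the plunger tip stands 48 mm above the table.
- plunger (a joint): How far the plunger has been pushed into the indicator, in m: 0 free, 0.015 bottomed (hard stop). Spring 0.4 N per mm. The dial needle shows it: straight up at 0, turning clockwise 18 degrees per mm, 16 ticks 1 mm apart.
- plunger_tip (a point): Lowest point of the plunger's round 8 mm tip, on the plunger axis. Its height is that of the plate's face beneath when it bears on the plate.
- spindle: The whole loose spindle, origin under its foot, x along the T-handle bar. Locked on it is the round lifter plate, 160 mm diameter, upper face about 24 mm above the origin. The plate is slightly askew: under the plunger its face rises and falls by 6 mm once a turn (a sine). The high spot bears no mark and lies anywhere relative to the bar, at the start 0.9 rad or more from the plunger.
- sanitiser: Bystander: pump bottle, 77 x 67 x 203 mm, origin under its base.
- label_roll: Bystander: white roll of labels, 83 mm diameter, 40 mm high, origin under it.
- loose_tin: Bystander: closed plain gold tin, 68 mm diameter, 23 mm high, origin under it.

How it is judged (in metres and radians):
On the way, in this order (a step that is already met when the one before it is completed fails the run):
1. the stem is seated in the V, with the plunger still clear of the plate (horizontal distance between stem_mid and v_seat below 0.0025 m and angle between spindle's own z axis and vertical below 0.04 rad and value of joint plunger below 0.001 m), for 0.2 s.
2. the carriage is lowered so that the plunger bears on the plate, pushed in 4 to 8 mm, the stem still seated (value of joint plunger between 0.004 and 0.008 m and horizontal distance between stem_mid and v_seat below 0.0035 m and contact force between the fingers and fixture below 0.5 N), for 0.3 s.
3. the plate's high spot is brought under the plunger with the stem pressed into the V (over 1 N) (z of plunger_tip in the frame of fixture above 0.0379 m and value of joint plunger above 0.0015 m and horizontal distance between stem_mid and v_seat below 0.003 m and angle between spindle's own z axis and vertical below 0.04 rad and contact force between spindle and v_block above 1 N), for 0.2 s.
At the end, for the whole second after the job is handed in: The spindle stands upright and at rest, let go, its stem within 3 mm of its seat in the V; the plunger bears on the plate, pushed in over 1.5 mm, within 0.5 mm of the highest reading of a full turn; bystanders within 20 mm of their starts (z of plunger_tip in the frame of fixture above 0.0381 m and value of joint plunger above 0.0015 m and horizontal distance between stem_mid and v_seat below 0.003 m and angle between spindle's own z axis and vertical below 0.04 rad and linear speed of spindle below 0.02 m/s and angular speed of spindle below 0.1 rad/s and contact force between the fingers and spindle below 0.1 N and distance of each of label_roll, sanitiser, loose_tin from where it was at the start of the episode below 0.02 m); the robot touches nothing.
It fails at once if the plunger is bottomed (pushed in over 14.5 mm of its 15) (value of joint plunger above 0.0145 m).
It fails at once if the stem is forced against the V (over 40 N) (contact force between spindle and v_block above 40 N).
It fails at once if the spindle is lifted more than 8 mm off the base (z of spindle in the frame of fixture above 0.02 m).
It fails at once if a bystander is knocked away (over 30 mm) (distance of any of sanitiser, label_roll, loose_tin from where it was at the start of the episode above 0.03 m).
It also fails if it takes over 72 s, if anything falls off the work surface, if the arm or the gripper's body presses on something with over 40 N, if the wrist force passes 120 N, or if a joint passes its speed limit or range.

## Robot

A 6-joint arm with a two-finger parallel gripper is mounted at the origin on a cart in front of the work surface, level with it; the furniture and walls round the work are solid. World frame = base frame: x ahead of the robot, y to its left, z up, the work surface at z = 0. Lengths are in mm, angles in rad, forces in N, time in s.
With the tool pointing down it reaches from about 400 to 825 mm from the base axis. Payload 7 kg.
Tool frame: the origin (TCP) lies at the very end of the fingers, on their centre line; the grasp point (between the pads) lies 19 mm behind it; z points along the fingers, y is the direction in which the jaws open and shut (so a half turn about z gives the same grasp; the last joint's range is limited). The gripper opens to 88 mm and grips with 3 to 60 N. Pads are 19 mm wide; open, the fingers measure 130 mm over their backs; the gripper's body (78 mm by 193 mm) begins 47 mm behind the grasp point.
Start: joints at [1.529, 0.359, 0.012, 0, -1.224, -0.288], TCP at [218.609, 638.596, 226.561] pointing down, gripper open.
Joint ranges: [-3.07, 3.07], [-1.43, 2.12], [-1.02, 1.25], [-3.03, 1.67], [-3.05, -0], [-3.03, 3.03]. Speed limits (rad/s): [2.39, 2.39, 3.01, 3.14, 3.14, 3.14].

## Interface

Orientations are given as a unit quaternion [x, y, z, w].
In Python, from plant import bot gives the robot as it stands. Calls block until the motion is done:
- bot.move_ptp(position, orientation): joint-space move of the TCP to a pose.
- bot.line_to(position, velocity=150, ori=None): straight line of the TCP; ori=None keeps the orientation; velocity is the mean speed in mm/s.
- bot.move_joints(angles): joint-space move.
- bot.move_gripper(opening, force=None): finger opening in mm; force is the grip in N (None keeps the last); returns when the fingers have stopped.
- bot.pause(seconds).
- bot.solve_ik(position, orientation): joint angles nearest the present ones, or None.
- bot.read_state(): the state.
- bot.camera(name): name is "scene" or "top" or "wrist"; returns the picture (420x560x3 uint8, red, green, blue); there is no depth.
- bot.get_calibration(name): a dict with "fx", "fy", "cx", "cy" (pixels), "distortion" ([k1, k2, p1, p2, k3] as OpenCV has them; the pictures are not rectified), "view" (4x4, takes a point from world to camera coordinates); the wrist camera has in their place "T_tool_cam" (4x4, takes a point from camera to tool coordinates, whose origin is the TCP and whose axes are the flange's). Camera axes: x right, y up, looking along -z (the intrinsics and any distortion apply to the point x, -y, -z); pixel columns grow to the right and rows downward; lengths in mm; the calibration is good to about 2 mm. A picture is of the moment at which its call begins: read the wrist's pose just before it. get_calibration takes no time and is no camera call.
A pose or a line that the arm cannot do raises bot.Unreachable and nothing moves.
- bot.close_job(): hands the job in, once; it reports no verdict.
The state is a dict: "t": time; "joint_pos": joint angles; "qvel": joint speeds; "tau": joint torques, N m; "tcp_pos": TCP position; "eef_rot": TCP orientation; "contact_force": force on the tool from outside, world axes, zero at the start; "moment": the same for the moment, N m; "width": finger opening in mm.
Only numpy, scipy, OpenCV 4.12 (cv2) and the standard library are available. Lean on these libraries where they do the work, as an engineer would, in place of code of your own. Each camera call takes 0.05 s, during which the arm holds its last target.

## Working session

There is one attempt and no reset: what is moved stays moved. The work goes in short steps, each a Python script; the robot and the scene stay as the last script left them, time stands still between calls to the robot, and variables do not carry over. Pictures are saved under pics/ and viewed, and the job is handed in when it is done.

```bash
ls -la; mkdir -p pics; python3 - <<'E'
from plant import bot
import cv2, numpy as np
for n in ["scene","top","wrist"]:
    s=bot.read_state()
    im=bot.camera(n); cv2.imwrite(f"pics/{n}0.png",im[:,:,::-1])
    print(n,bot.get_calibration(n))
print(s)
E
```

```text
total 12
drwxr-xr-x  3 agent agent 4096 Dec  6 17:40 .
drwxr-xr-x 23 root  root  4096 Dec  6 17:40 ..
drwxr-xr-x  2 agent agent 4096 Dec  6 17:40 pics
scene {'fx': 466.4919774217215, 'fy': 466.4919774217215, 'cx': 278.58538234732765, 'cy': 210.62081583807247, 'distortion': array([-0.14197372,  0.        ,  0.        ,  0.        ,  0.        ]), 'view': array([[ 8.93368163e-01, -4.49284077e-01,  6.09464074e-03,
        -3.89501417e+02],
       [ 2.69962911e-01,  5.47545375e-01,  7.92031622e-01,
        -3.15984004e+02],
       [-3.59184288e-01, -7.05930507e-01,  6.10449642e-01,
        -1.34508434e+03],
       [ 0.00000000e+00,  0.00000000e+00,  0.00000000e+00,
         1.00000000e+00]])}
top {'fx': 543.7387831531105, 'fy': 543.7387831531105, 'cx': 280.1939738905494, 'cy': 208.70286503843707, 'distortion': array([-0.10570613,  0.        ,  0.        ,  0.        ,  0.        ]), 'view': array([[-1.22312784e-02, -9.99921432e-01,  2.74328726e-03,
         1.56215701e+02],
       [ 9.96315530e-01, -1.19541749e-02,  8.49262193e-02,
        -5.17839650e+02],
       [-8.48867531e-02,  3.77
[... 689 characters left out ...]
00]])}
{'t': 0.1, 'joint_pos': array([ 1.52907467e+00,  3.59297676e-01,  1.11598002e-02, -3.25437774e-04,
       -1.22410889e+00, -2.88097483e-01]), 'qvel': array([-4.17392883e-05, -1.23121647e-03,  1.86707633e-03,  7.90322318e-04,
        1.24615783e-04, -1.61075450e-03]), 'tau': array([-2.94195153e-03, -5.84161162e+01,  2.93750954e+01,  7.01545447e+00,
        1.02027258e-02, -5.37415565e-05]), 'tcp_pos': array([218.49319025, 638.19365048, 225.72876748]), 'eef_rot': array([ 9.86423838e-01, -1.64217731e-01, -6.27259188e-05,  7.38521143e-04]), 'contact_force': array([-0.53897372, -0.06655734, -0.28101843]), 'moment': array([-0.03071463,  0.02785654,  0.02120651]), 'width': 87.60613535247491}
```

View pics/scene0.png

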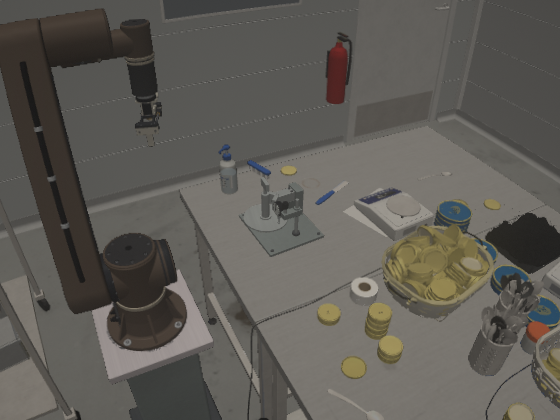

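View pics/top0.png

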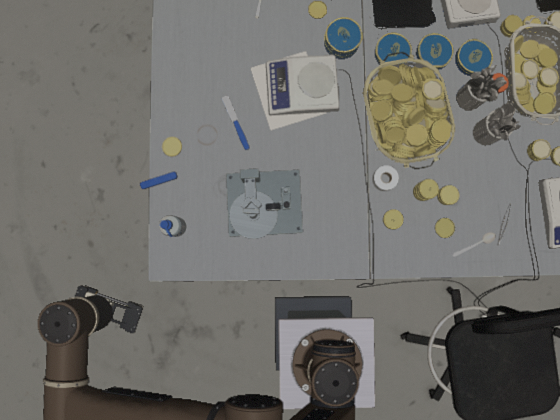

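View pics/wrist0.png

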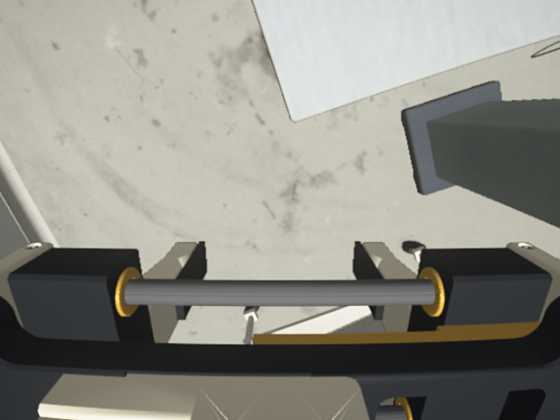

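```bash
python3 - <<'E'
import cv2
a=cv2.imread("pics/top0.png")[155:250,200:320]; cv2.imwrite("pics/top0c.png",cv2.resize(a*1,None,fx=6,fy=6,interpolation=cv2.INTER_CUBIC))
a=cv2.imread("pics/scene0.png")[135:260,205:340]; a=cv2.convertScaleAbs(a,alpha=1.4);cv2.imwrite("pics/scene0c.png",cv2.resize(a,None,fx=4.7,fy=4.7,interpolation=cv2.INTER_CUBIC))
E
```

```text
(no output)
```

View pics/top0c.png

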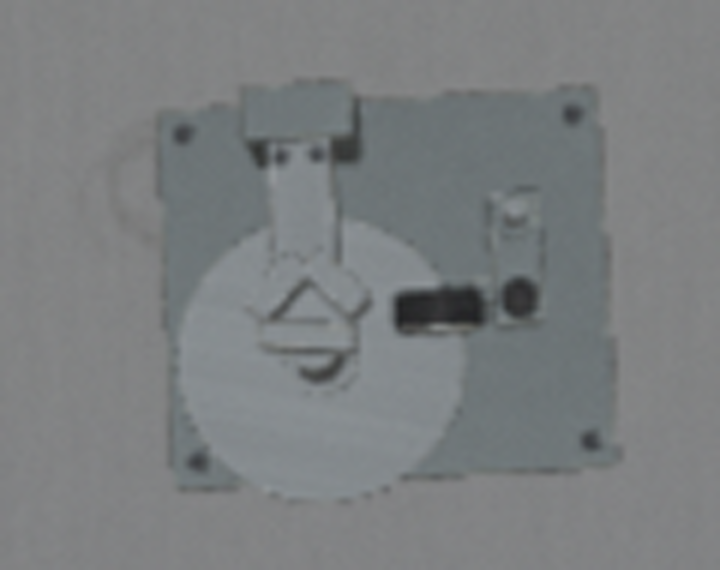

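View pics/scene0c.png

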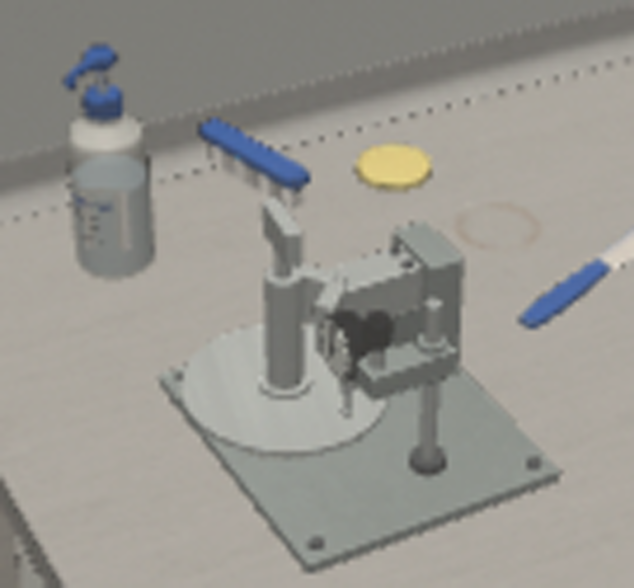

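```bash
cat > h.py <<'E'
from plant import bot
import cv2, numpy as np, time
from scipy.spatial.transform import Rotation as R
def camview(n,st=None):
    c=bot.get_calibration(n)
    K=np.array([[c['fx'],0,c['cx']],[0,c['fy'],c['cy']],[0,0,1]])
    if n=='wrist':
        T=np.eye(4);T[:3,:3]=R.from_quat(st['eef_rot']).as_matrix();T[:3,3]=st['tcp_pos']
        V=np.linalg.inv(T@c['T_tool_cam'])
    else: V=c['view']
    return K,np.array(c['distortion']),np.diag([1,-1,-1,1])@V
def proj(n,P,st=None):
    K,d,V=camview(n,st)
    return cv2.projectPoints(np.atleast_2d(np.array(P,float)),cv2.Rodrigues(V[:3,:3])[0],V[:3,3],K,d)[0][:,0]
def ray(n,px,st=None):
    K,d,V=camview(n,st)
    u=cv2.undistortPoints(np.array(px,float).reshape(-1,1,2),K,d)[:,0]
    D=np.c_[u,np.ones(len(u))]@V[:3,:3]
    return -V[:3,:3].T@V[:3,3],D
def atz(n,px,z,st=None):
    o,D=ray(n,px,st); return o+D*((z-o[2])/D[:,2])[:,None]
def shot(n,name):
    st=bot.read_state(); im=bot.camera(n); cv2.imwrite(f'pics/{name}.png',im[:,:,::-1]); np.save(f'pics/{name}.npy',np.array([st],dtype=object),allow_pickle=True); return st,im
def ld(name): return np.load(f'pics/{name}.npy',allow_pickle=True)[0]
def down(psi): # tool pointing down, tool x at world yaw psi
    return R.from_matrix(np.array([[np.cos(psi),np.sin(psi),0],[np.sin(psi),-np.cos(psi),0],[0,0,-1]])).as_quat()
E
python3 - <<'E'
from h import *
c=lambda p:np.array(p)/6.+[200,155]
sc=atz('top',c([(183,133),(572,114),(197,461),(590,440)]),12)
print('screws',sc.round(1),'ctr',sc.mean(0).round(1))
cor=atz('top',c([(157,110),(597,86),(180,488),(620,463)]),12);print('corners',cor.round(1),cor.mean(0).round(1))
print('yaw',[np.degrees(np.arctan2(*(a-b)[[1,0]])) for a,b in((cor[0],cor[2]),(cor[1],cor[3]))],[np.degrees(np.arctan2(*(-(a-b)[[0,1]]*[-1,1]))) for a,b in((cor[0],cor[1]),(cor[2],cor[3]))])
print('knob',atz('top',c([(519,297)]),166))
print('bar',atz('top',c([(263,335),(355,335),(309,335)]),192))
print('plate c',atz('top',c([(322,357)]),36))
print('Vtip',atz('top',c([(307,282),(255,317),(363,305)]),119))
print('sani',atz('top',[(172,226)],100))
E
```

```text
screws [[629.9 317.1  12. ]
 [638.   97.1  12. ]
 [444.4 310.   12. ]
 [453.6  89.7  12. ]] ctr [541.5 203.5  12. ]
corners [[643.2 331.7  12. ]
 [653.8  82.7  12. ]
 [429.4 319.6  12. ]
 [440.5  73.1  12. ]] [541.7 201.8  12. ]
yaw [np.float64(3.245475411605104), np.float64(2.5786031703442203)] [np.float64(-177.54827554485792), np.float64(-177.42833436312247)]
knob [[520.20259466 130.84343355 166.        ]]
bar [[500.02509659 261.11158815 192.        ]
 [499.4675726  214.51650646 192.        ]
 [499.74641641 237.80944313 192.        ]]
plate c [[500.20808023 238.37883687  36.        ]]
Vtip [[533.88989881 242.24443138 119.        ]
 [515.61996297 269.91028336 119.        ]
 [521.30604504 212.7004065  119.        ]]
sani [[461.45631837 498.34009108 100.        ]]
```

```bash
python3 - <<'E'
from h import *
for psi in np.radians([180,150,120,90,60,0,-30,-60,-90,-120,-150]):
    q=bot.solve_ik([500,238,262],down(psi)); print(round(np.degrees(psi)),None if q is None else np.round(q,2))
for tilt in (15,30,45):
    # tilt so that camera looks more forward: rotate about world y
    o=(R.from_euler('y',-tilt,degrees=True)*R.from_quat(down(np.pi))).as_quat()
    q=bot.solve_ik([480,200,262],o); print(tilt,None if q is None else np.round(q,2))
E
```

```text
180 [ 0.8   0.14 -0.2   0.   -1.23 -2.37]
150 [ 0.8   0.14 -0.2   0.   -1.23 -2.89]
120 [ 0.8   0.14 -0.2   0.   -1.23  2.87]
90 [ 0.8   0.14 -0.2   0.   -1.23  2.34]
60 [ 0.8   0.14 -0.2   0.   -1.23  1.82]
0 [ 0.8   0.14 -0.2   0.   -1.23  0.77]
-30 [ 0.8   0.14 -0.2   0.   -1.23  0.25]
-60 [ 0.8   0.14 -0.2   0.   -1.23 -0.27]
-90 [ 0.8   0.14 -0.2   0.   -1.23 -0.8 ]
-120 [ 0.8   0.14 -0.2   0.   -1.23 -1.32]
-150 [ 0.8   0.14 -0.2   0.   -1.23 -1.85]
15 [ 0.93 -0.07 -0.56  0.26 -0.95 -2.63]
30 None
45 None
```

```bash
python3 - <<'E'
from h import *
bot.move_ptp([430,190,215],down(-np.pi))
st,_=shot('wrist','w1'); print(st['t'],st['tcp_pos'],st['contact_force'])
E
```

```text
1.9833 [430.14083053 190.45845879 215.10491453] [-0.00298562  0.88506371  1.14266388]
```

View pics/w1.png

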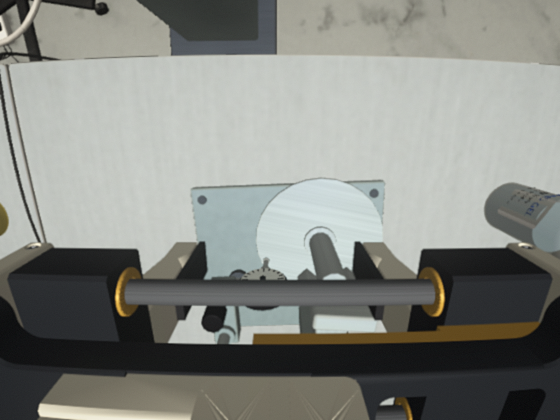

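```bash
python3 - <<'E'
from h import *
st=ld('w1')
im=cv2.imread('pics/w1.png')[170:350,180:400]; cv2.imwrite('pics/w1c.png',cv2.resize(cv2.convertScaleAbs(im,alpha=1.2),None,fx=3.6,fy=3.3,interpolation=cv2.INTER_CUBIC))
yw=np.radians(2.6); O=np.array([515,242.3,0]); Rf=R.from_euler('z',yw).as_matrix()
for psi in np.radians([-90,-110,-130,-150,-180,-200,-215]):
    s=dict(tcp_pos=np.array([515,242,162]),eef_rot=down(psi))
    P=(Rf@np.array([[-20,-70,140],[-20,-70,120],[-20,-70,100],[-20,-90,120],[-20,-50,120]]).T).T+O
    print(round(np.degrees(psi)),proj('wrist',P,s).round().tolist())
E
```

```text
-90 [[308.0, 133.0], [305.0, 132.0], [303.0, 130.0], [304.0, 100.0], [306.0, 161.0]]
-110 [[266.0, 131.0], [267.0, 129.0], [268.0, 128.0], [255.0, 100.0], [279.0, 157.0]]
-130 [[226.0, 143.0], [231.0, 140.0], [236.0, 138.0], [210.0, 118.0], [252.0, 162.0]]
-150 [[195.0, 168.0], [203.0, 163.0], [210.0, 159.0], [176.0, 150.0], [229.0, 176.0]]
-180 [[173.0, 218.0], [182.0, 208.0], [190.0, 201.0], [155.0, 210.0], [209.0, 207.0]]
-200 [[175.0, 252.0], [184.0, 240.0], [191.0, 230.0], [161.0, 250.0], [207.0, 231.0]]
-215 [[184.0, 276.0], [192.0, 262.0], [199.0, 251.0], [173.0, 276.0], [211.0, 248.0]]
```

View pics/w1c.png

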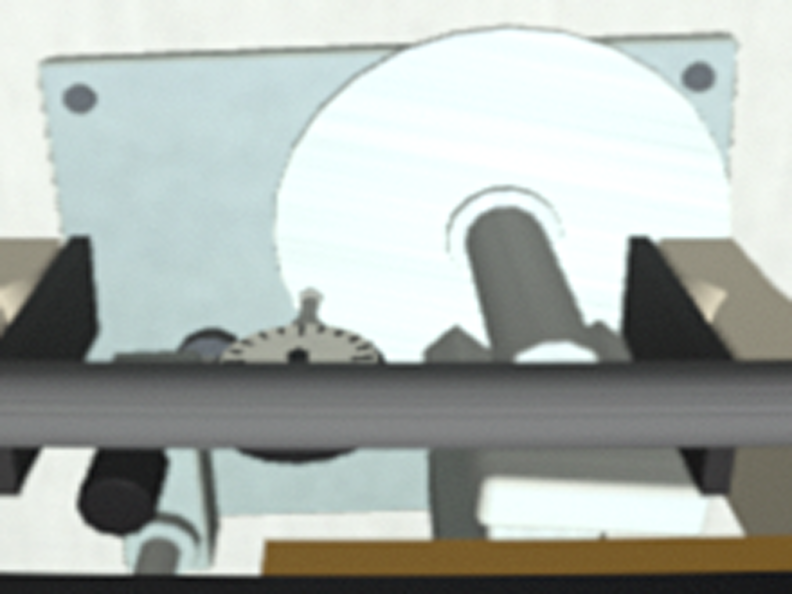

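```bash
python3 - <<'E'
from h import *
bot.line_to([440,240,240],velocity=250)
bot.move_ptp([500,290,225],down(-np.pi/2))
st,_=shot('wrist','w2'); print(st['t'],st['tcp_pos'],st['contact_force'])
print(proj('wrist',[[500,238,192],[500,238,36],[515,242,36]],st))
E
```

```text
3.8333 [499.79966531 289.5875828  224.93221737] [-0.55931469 -0.05985992 -0.67529664]
[[278.06947744 161.40226492]
 [278.51475256 141.12468269]
 [265.67656457 144.6361222 ]]
```

View pics/w2.png

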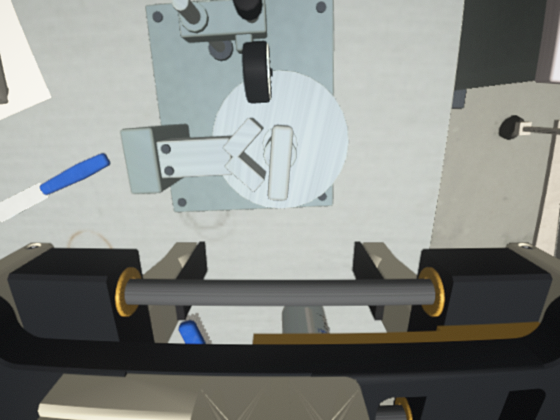

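```bash
python3 - <<'E'
im=__import__('cv2').imread('pics/w2.png')
import cv2
im=im[0:220,110:360]; cv2.imwrite('pics/w2c.png',cv2.resize(im,None,fx=3.2,fy=2.7272727,interpolation=cv2.INTER_CUBIC))
b=cv2.imread('pics/w2.png')[105:215,215:325]; cv2.imwrite('pics/w2d.png',cv2.resize(b,None,fx=5,fy=5,interpolation=cv2.INTER_CUBIC))
E
```

```text
(no output)
```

View pics/w2c.png

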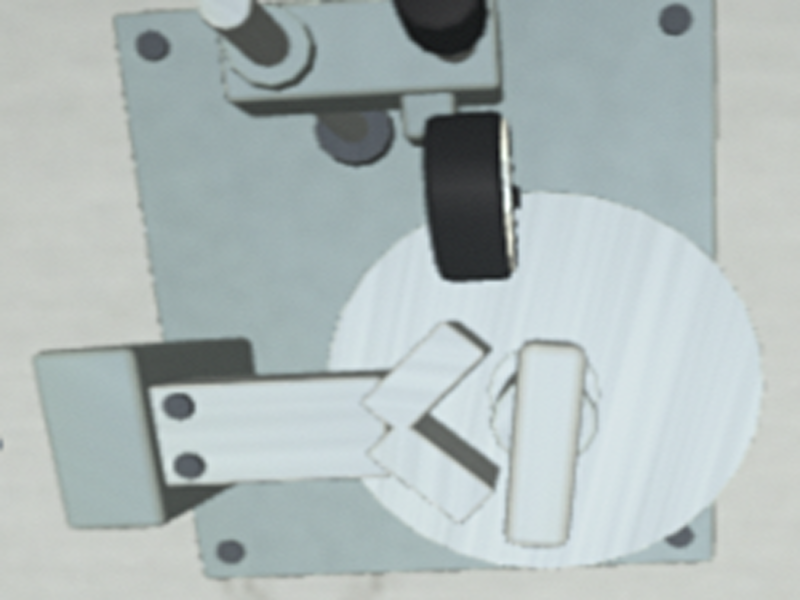

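View pics/w2d.png

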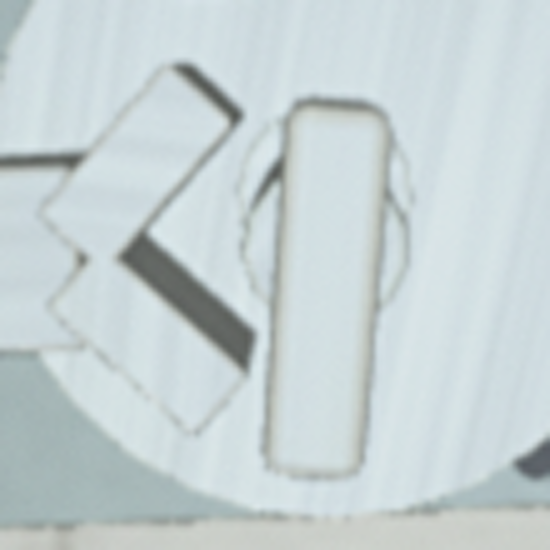

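```bash
python3 - <<'E'
from h import *
st=ld('w2'); c=lambda p:np.array(p)/5.+[215,105]
b=atz('wrist',c([(292,100),(388,104),(268,470),(365,474)]),192,st); print(b.round(1),b.mean(0).round(1))
a=(b[0]+b[1]-b[2]-b[3]); print('bar len',np.linalg.norm(a)/2,'w',np.linalg.norm(b[0]-b[1]),'ang',np.degrees(np.arctan2(a[1],a[0])))
v=atz('wrist',c([(124,262),(242,118),(247,370)]),119,st);print('V',v.round(1))
d=[np.degrees(np.arctan2(*(p-v[0])[[1,0]])) for p in v[1:]];print(d)
c2=lambda p:np.array(p)/[3.2,2.72727]+[110,0]
s=atz('wrist',c2([(153,46),(676,20),(231,551),(681,534)]),12,st);print('screws',s.round(1), s.mean(0))
print([np.degrees(np.arctan2(*(s[i]-s[j])[[1,0]])) for i,j in((0,1),(2,3),(0,2),(1,3))])
E
```

```text
[[502.9 214.9 192. ]
 [490.7 215.4 192. ]
 [506.5 263.5 192. ]
 [493.3 264.1 192. ]] [498.4 239.5 192. ]
bar len 48.78589917886579 w 12.154469004568947 ang -93.66495619146902
V [[534.7 245.4 119. ]
 [513.  220.2 119. ]
 [512.9 265.2 119. ]]
[np.float64(-130.74989106344165), np.float64(137.65430715079364)]
screws [[637.4  98.2  12. ]
 [451.6  90.7  12. ]
 [628.3 318.7  12. ]
 [442.1 310.6  12. ]] [539.83411529 204.5604812   12.        ]
[np.float64(2.3188825380616978), np.float64(2.487820818234022), np.float64(-87.6237144176495), np.float64(-87.51863714450347)]
```

```bash
python3 - <<'E'
from h import *
psi=np.radians(-93.7)
bot.move_gripper(50)
bot.move_ptp([499,238.7,215],down(psi))
bot.pause(.2); s=bot.read_state(); print(s['t'],s['tcp_pos'],s['contact_force'],s['moment'])
bot.line_to([499,238.7,160],velocity=100)
s=bot.read_state(); print(s['t'],s['tcp_pos'],s['contact_force'],s['moment'])
bot.move_gripper(8,force=6)
for i in range(4):
    s=bot.read_state(); print(s['t'],s['tcp_pos'],s['contact_force'],s['moment'],s['width']); bot.pause(.1)
shot('scene','s3'); 
E
```

```text
5.2333 [499.2723506  239.36521868 215.20640344] [ 0.48427644 -0.27598852 -0.0291555 ] [ 0.03368737 -0.01726617 -0.03203768]
5.9333 [499.31688406 239.00789283 160.38575056] [ 0.37037624 -0.37737783  0.25737749] [ 0.01990971 -0.01498121 -0.01831579]
6.6167 [499.09236835 238.72237527 160.11694855] [-0.47785019  0.05133195  1.12201176] [ 0.05887908 -0.07628328  0.02795917] 13.746018924519639
6.7167 [499.05327926 238.73243677 160.0966314 ] [-0.16187136 -0.51700975  0.39398383] [0.00079448 0.0032225  0.01417155] 14.377907461313937
6.8167 [499.08499404 238.74665006 160.11446264] [-0.34133639  0.02435756  1.1511504 ] [ 0.01438775 -0.0143156  -0.00191444] 13.90535339197145
6.9167 [499.09668811 238.74065347 160.12663605] [0.10744748 0.35480756 0.9203434 ] [ 0.02717191 -0.01587516 -0.00620735] 14.080548325070266
```

```bash
cat >> h.py <<'E'
def force(n=5,dt=0.017):
    F=[]
    for i in range(n):
        bot.pause(dt); F.append(np.r_[bot.read_state()['contact_force'],bot.read_state()['moment']])
    return np.mean(F,0)
E
python3 - <<'E'
from h import *
p=np.array([499.,238.7,160.]); d=np.array([10,3.0,0])
for k in range(4):
    p=p+d/4; bot.line_to(p,velocity=40)
    print(bot.read_state()['t'],p.round(1),force().round(2))
bot.pause(.1)
b=force()
print(b.round(2))
d=np.array([.7,.16,0])
for k in range(8):
    p=p+d; bot.line_to(p,velocity=20); f=force()
    print(round(bot.read_state()['t'],2),p.round(2),bot.read_state()['tcp_pos'].round(2),f.round(2))
    if f[0]<-2.5: break
E
```

```text
7.3167 [501.5 239.4 160. ] [-1.18 -0.64  3.54 -0.17  0.47  0.03]
7.65 [504.  240.2 160. ] [-0.3  -0.95  2.71 -0.2   0.2   0.  ]
7.9833 [506.5 241.  160. ] [-0.61 -0.61  2.94 -0.19  0.17  0.  ]
8.3167 [509.  241.7 160. ] [-0.56 -0.86  2.59 -0.14  0.22  0.01]
[ 0.13 -0.74  2.22 -0.12 -0.02  0.02]
8.92 [509.7  241.86 160.  ] [509.52 241.81 159.96] [-2.4  -0.58  3.75 -0.11  0.83  0.02]
9.25 [510.4  242.02 160.  ] [510.36 242.01 159.96] [-2.27 -0.87  3.34 -0.1   0.85 -0.  ]
9.58 [511.1  242.18 160.  ] [511.18 242.23 159.96] [-1.75 -0.42  2.97 -0.09  0.64  0.  ]
9.92 [511.8  242.34 160.  ] [511.83 242.35 159.95] [-1.81 -0.46  2.55 -0.09  0.65  0.  ]
10.25 [512.5 242.5 160. ] [512.52 242.5  159.95] [-1.95 -0.62  2.05 -0.1   0.64  0.03]
10.58 [513.2  242.66 160.  ] [513.2  242.66 159.94] [-1.74 -0.07  1.99 -0.12  0.62  0.01]
10.92 [513.9  242.82 160.  ] [513.92 242.82 159.95] [-1.39 -0.17  1.76 -0.12  0.57  0.01]
11.25 [514.6  242.98 160.  ] [514.65 243.02 159.96] [-1.51 -0.79  1.86 -0.1   0.54  0.01]
```

```bash
python3 - <<'E'
from h import *
p=np.array([514.6,242.98,160.])
d=np.array([.4,.05,0])
for k in range(10):
    p=p+d; bot.line_to(p,velocity=20); f=force()
    print(round(bot.read_state()['t'],2),p.round(2),bot.read_state()['tcp_pos'].round(2),f.round(2))
    if f[0]<-3.5 or abs(f[1])>2.5: break
shot('scene','s4'); shot('top','t4'); shot('wrist','w4')
E
```

```text
11.58 [515.   243.03 160.  ] [515.02 243.06 159.97] [-1.52 -0.42  1.32 -0.04  0.57  0.02]
11.92 [515.4  243.08 160.  ] [515.44 243.09 160.  ] [-1.65 -0.11  1.1   0.    0.59  0.01]
12.25 [515.8  243.13 160.  ] [515.82 243.14 159.99] [-1.62 -0.3   0.9   0.02  0.58 -0.  ]
12.58 [516.2  243.18 160.  ] [516.02 243.09 159.97] [-3.43 -0.32  2.31  0.01  1.24  0.04]
12.92 [516.6  243.23 160.  ] [516.17 243.01 160.01] [-4.92 -0.44  3.94 -0.05  1.92  0.04]
```

```bash
python3 - <<'E'
import cv2
a=cv2.imread('pics/s4.png')[150:250,225:345]; cv2.imwrite('pics/s4c.png',cv2.resize(cv2.convertScaleAbs(a,alpha=1.4),None,fx=6,fy=6,interpolation=cv2.INTER_CUBIC))
E
```

```text
(no output)
```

View pics/s4c.png

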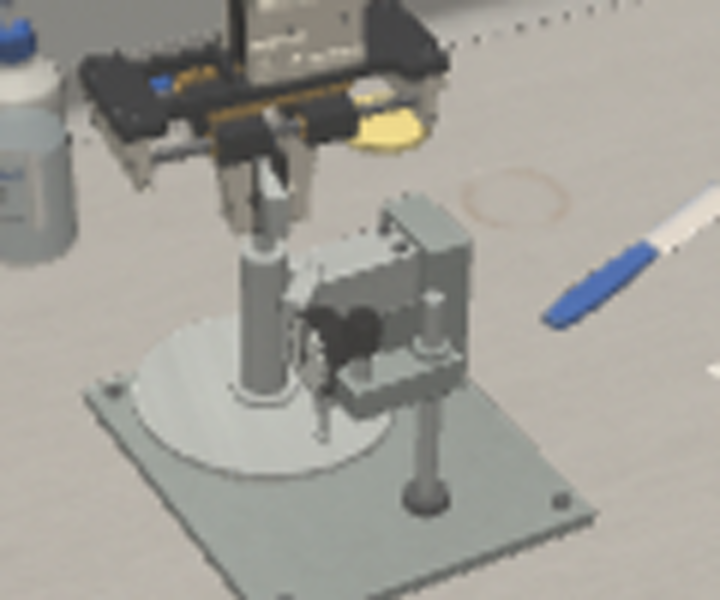

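View pics/w4.png

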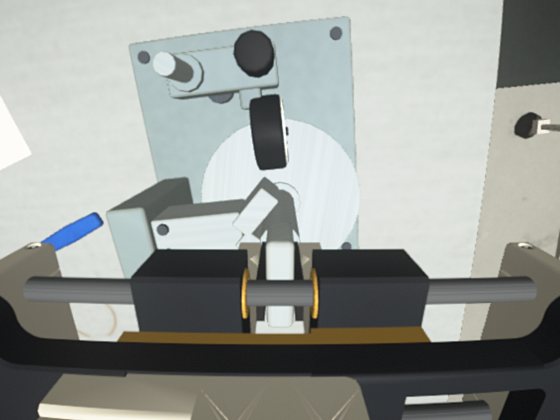

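```bash
python3 - <<'E'
from h import *
bot.move_gripper(40)
bot.line_to([516.4,243.2,212],velocity=150)
s=bot.read_state(); print(s['t'],s['tcp_pos'])
bot.move_gripper(0,force=10)
bot.move_ptp([520.6,131,200],down(-np.pi))
bot.line_to([520.6,131,169],velocity=100)
st,_=shot('wrist','w5'); print(st['t'],st['tcp_pos'],force().round(2))
E
```

```text
14.2417 [516.35353153 243.32552475 212.26706874]
16.7417 [520.65917381 131.0939886  168.96464021] [ 0.12 -0.07  0.3   0.03 -0.19  0.01]
```

View pics/w5.png

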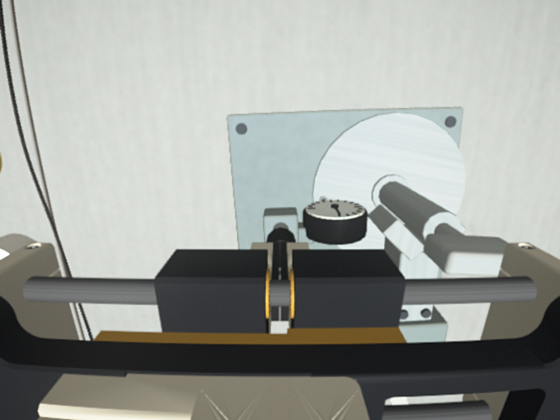

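```bash
python3 - <<'E'
import cv2
a=cv2.imread('pics/w5.png')[190:270,260:380]; cv2.imwrite('pics/w5c.png',cv2.resize(a,None,fx=6.5,fy=6.5,interpolation=cv2.INTER_CUBIC))
E
```

```text
(no output)
```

View pics/w5c.png

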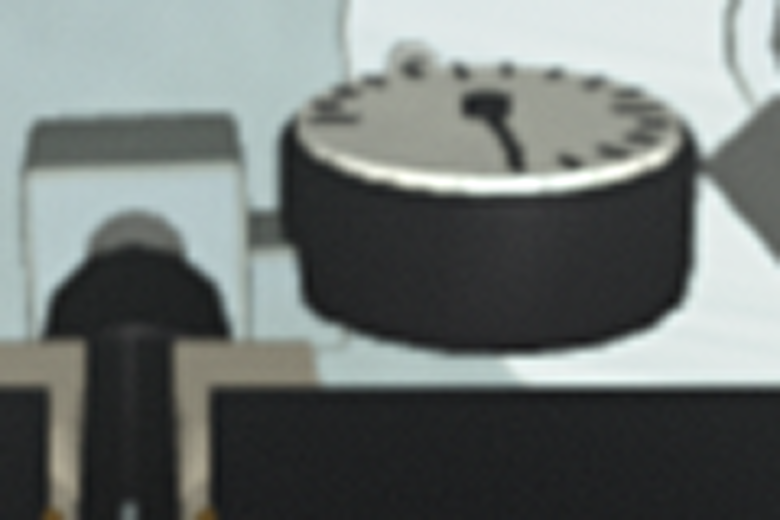

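```bash
cat >> h.py <<'E'
def crop(im,x0,y0,x1,y1,f,name):
    cv2.imwrite(f'pics/{name}.png',cv2.resize(im[y0:y1,x0:x1,::-1],None,fx=f,fy=f,interpolation=cv2.INTER_CUBIC))
E
python3 - <<'E'
from h import *
for z in (165,162,158,154.5):
    bot.line_to([520.6,131,z],velocity=30); print(z,bot.read_state()['t'],bot.read_state()['tcp_pos'].round(2),force(3).round(2))
st,im=shot('wrist','w6'); crop(im,260,190,380,270,6.5,'w6c')
E
```

```text
165 17.1583 [520.51 130.92 164.95] [ 0.02 -0.03  0.13  0.06 -0.18 -0.01]
162 17.4583 [520.86 131.07 162.12] [ 0.24  0.44  1.35 -0.01 -0.48 -0.02]
158 17.7917 [520.72 131.07 157.99] [ 0.45  0.25  1.41  0.08 -0.47  0.  ]
154.5 18.1083 [520.61 131.06 154.41] [ 0.51  0.35  1.77  0.05 -0.48 -0.01]
```

View pics/w6c.png

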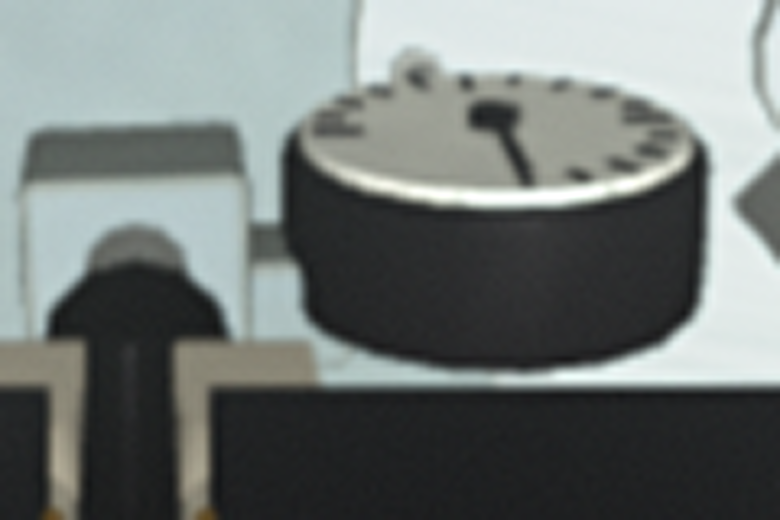

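```bash
python3 - <<'E'
from h import *
st=ld('w6'); print(st['width'],proj('wrist',[[520.6,131,154.4],[520.6,131,166],[510,131,154.4],[520.6,131,173.4],[500,190,120]],st))
st5=ld('w5');print(proj('wrist',[[520.6,131,166],[500,190,120]],st5))
im=cv2.imread('pics/w6.png')[180:360,190:380];cv2.imwrite('pics/w6d.png',cv2.resize(im,None,fx=4,fy=3.3,interpolation=cv2.INTER_CUBIC))
E
```

```text
0.36316813964713185 [[279.72772422 256.54993743]
 [279.74466824 266.04812144]
 [279.72273004 240.29266683]
 [279.75668031 272.79249768]
 [364.87680033 206.51988262]]
[[279.65201447 254.23742333]
 [359.44956948 200.66299585]]
```

View pics/w6d.png

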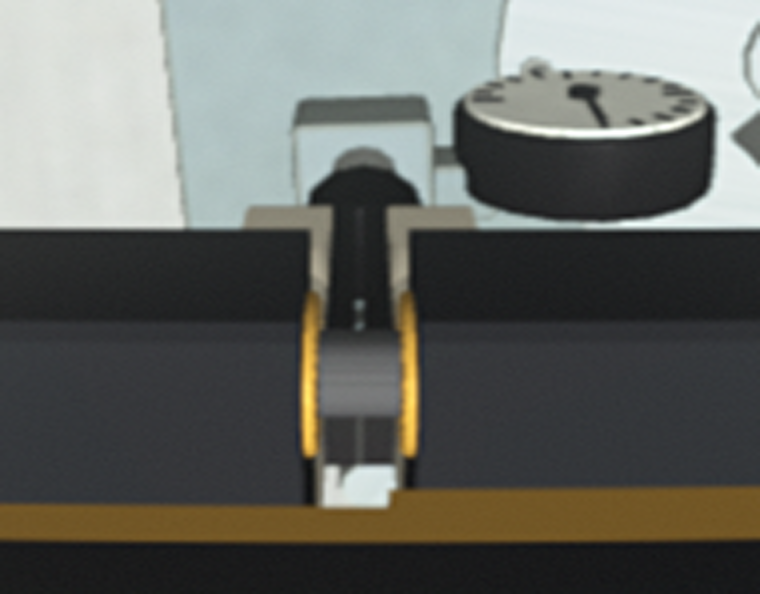

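```bash
python3 - <<'E'
from h import *
cs=[]
for z in (152.5,150.5,148.5):
    bot.line_to([520.6,131,z],velocity=30); print(z,bot.read_state()['t'],bot.read_state()['tcp_pos'].round(2),force(3).round(2))
    st,im=shot('wrist',f'w7_{z}'); cs.append(cv2.resize(im[190:240,290:380,::-1],None,fx=6,fy=4,interpolation=cv2.INTER_CUBIC))
cv2.imwrite('pics/w7c.png',np.vstack(cs))
E
```

```text
152.5 18.4583 [520.62 131.04 152.54] [ 0.09  0.44  2.41  0.14 -0.17  0.01]
150.5 18.8083 [520.61 131.02 150.58] [ 0.06  0.35  3.7   0.14 -0.04  0.02]
148.5 19.1583 [520.63 131.05 148.6 ] [-1.2   0.15  4.3   0.17  0.09 -0.  ]
```

View pics/w7c.png

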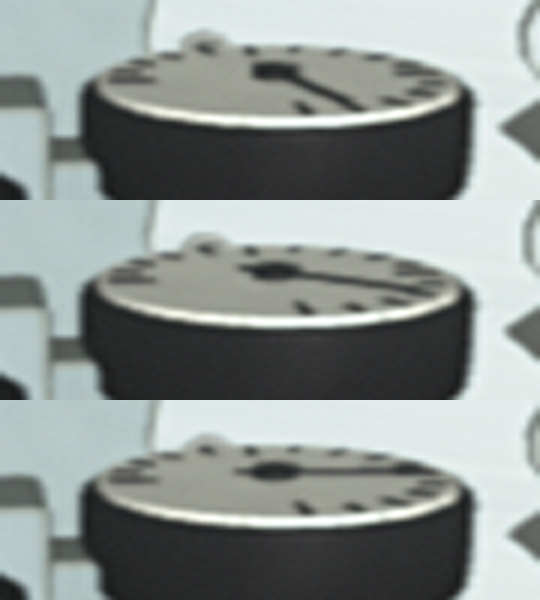

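```bash
python3 - <<'E'
from h import *
bot.line_to([520.6,131,147.6],velocity=30)
bot.pause(0.1)
bot.line_to([520.6,131,160],velocity=60)
bot.pause(0.3)
st,im=shot('wrist','w8'); crop(im,280,190,380,270,7,'w8c'); print(st['t'],st['tcp_pos'])
E
```

```text
20.2667 [520.47721387 130.93905247 159.76227777]
```

View pics/w8c.png

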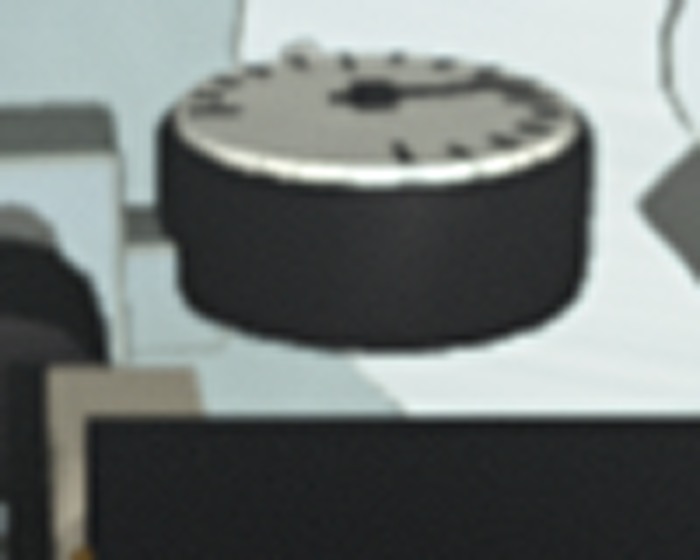

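View pics/w8.png

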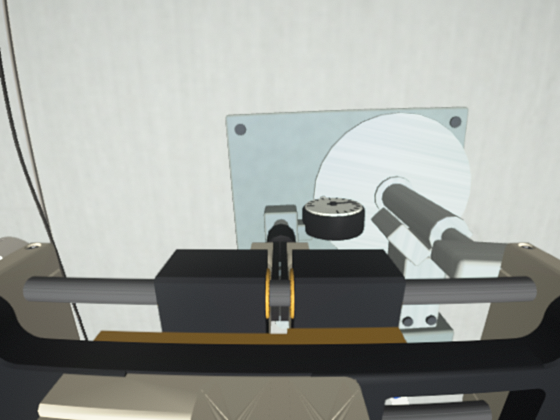

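```bash
cat >> h.py <<'E'
yw=np.radians(2.45); Of=np.array([516.0,243.2,0]); Rf=R.from_euler('z',yw).as_matrix()
def dial(st,piv,tip,zero=None,xf=-14):
    o,D=ray('wrist',[piv,tip]+([zero] if zero else []),st)
    o=Rf.T@(o-Of); D=(Rf.T@D.T).T
    P=o+D*((xf-o[0])/D[:,0])[:,None]
    v=P[1:]-P[0]; a=np.degrees(np.arctan2(v[:,1],v[:,2])) # angle from up toward +y
    return P.round(1),a, a[0]/18, ((a[0]-a[1])/18 if zero else None)
E
python3 - <<'E'
from h import *
c=lambda p:tuple(np.array(p)/7.+[280,190])
print(dial(ld('w8'),c((375,95)),c((487,82)),c((403,153))))
bot.line_to([520.6,131,212],velocity=200)
bot.move_gripper(40)
psi=np.radians(-93.7)
bot.move_ptp([516.1,243.1,212],down(psi))
bot.line_to([516.1,243.1,160],velocity=100)
b=force(); print(bot.read_state()['t'],b.round(2))
bot.move_gripper(8,force=12)
print(bot.read_state()['t'],bot.read_state()['width'],force().round(2),bot.read_state()['tcp_pos'])
st,im=shot('wrist','w9')
E
```

```text
(array([[-14. , -70. , 101.2],
       [-14. , -56.9,  98. ],
       [-14. , -70.8, 121.4]]), array([103.54433529,  -2.03515451]), np.float64(5.752463071560426), np.float64(5.865527211259241))
23.5333 [ 0.21  0.01  0.34  0.09 -0.11 -0.01]
24.0833 14.399920841220766 [-1.82  0.29  1.79  0.14  0.46  0.03] [516.06137341 243.15417416 160.15629546]
```

View pics/w9.png

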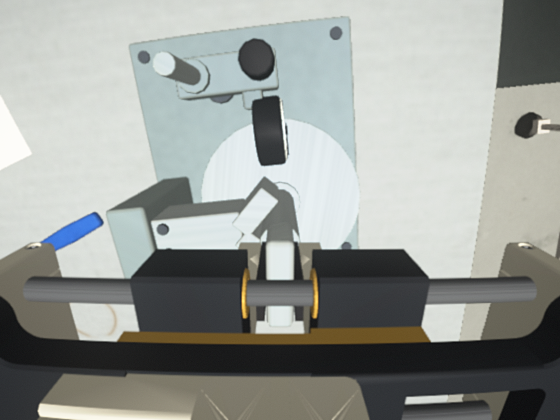

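```bash
cat >> h.py <<'E'
def turn(psis,p,tgt=-3.5,log=True,k=8.,snap=()):
    """step through tool yaws (deg), keeping fixture-x reaction near tgt"""
    for a in psis:
        bot.move_ptp([p[0],p[1],160.],down(np.radians(a)))
        f=force(3)
        if log: print(round(bot.read_state()['t'],2),round(a,1),p.round(2),f.round(2))
        dx=np.clip((f[0]-tgt)/k,-.3,.3); dy=np.clip(f[1]/k*0.6,-.3,.3) if abs(f[1])>1 else 0
        p=p+[dx,dy]
        if np.hypot(f[0],f[1])>15: print('FORCE'); break
        if a in snap:
            st,im=shot('wrist',f'r{a}')
    return p
E
python3 - <<'E'
from h import *
p=np.array([516.3,243.15])
p=turn([-94,-108,-122,-136,-150,-165,-180],p,snap=(-122,-150,-180))
print(p)
E
```

```text
24.52 -94 [516.3  243.15] [-4.    0.74  5.21  0.17  1.5   0.14]
24.91 -108 [516.24 243.15] [-3.52 -1.33  5.72 -0.37  1.17 -0.11]
25.3 -122 [516.24 243.05] [-3.77 -1.82  5.22 -0.44  1.14 -0.13]
25.74 -136 [516.2  242.91] [-3.93 -1.    5.15 -0.22  1.22 -0.21]
26.13 -150 [516.15 242.84] [-5.09  0.29  6.1   0.3   1.7  -0.16]
26.59 -165 [515.95 242.84] [-5.5   2.06  4.97  0.73  1.63 -0.17]
27.0 -180 [515.7  242.99] [-4.37  3.56  4.89  1.09  1.51 -0.14]
[515.59051461 243.25937412]
```

```bash
python3 - <<'E'
from h import *
cs=[]
for a in (-122,-150,-180):
    st=ld(f'r{a}'); P=(Rf@np.array([-14,-70,101.]))+Of; u=proj('wrist',[P],st)[0].astype(int); print(a,u)
    im=cv2.imread(f'pics/r{a}.png'); x0,y0=u[0]-33,u[1]-35; cs.append(cv2.resize(im[y0:y0+70,x0:x0+66],None,fx=4,fy=4*2,interpolation=cv2.INTER_CUBIC)); print(x0,y0)
cv2.imwrite('pics/rc.png',np.hstack(cs))
E
```

```text
-122 [241 137]
208 102
-150 [205 166]
172 131
-180 [189 208]
156 173
```

View pics/rc.png

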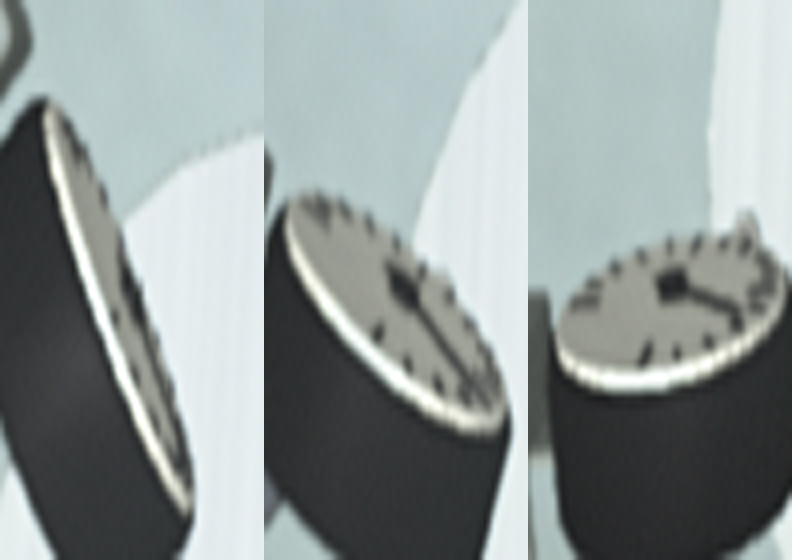

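```bash
python3 - <<'E'
from h import *
def c(p,i,x0,y0): return (x0+(p[0]-264*i)/4., y0+p[1]/8.)
print(dial(ld('r-122'),c((125,280),0,208,102),c((163,395),0,208,102),c((115,313),0,208,102)))
print(dial(ld('r-150'),c((403,280),1,172,131),c((490,393),1,172,131),c((377,330),1,172,131)))
print(dial(ld('r-180'),c((672,287),2,156,173),c((738,317),2,156,173),c((645,352),2,156,173)))
for n in('r-122','r-150','r-180'): print(ld(n)['tcp_pos'])
E
```

```text
(array([[-14. , -71.4, 108.3],
       [-14. , -59.6, 111. ],
       [-14. , -69.9, 127.4]]), array([76.80014867,  4.60381938]), np.float64(4.26667492633211), np.float64(4.010907183013412))
(array([[-14. , -69.7,  98.9],
       [-14. , -50. , 107.4],
       [-14. , -68.6, 121.7]]), array([66.77156077,  2.61149515]), np.float64(3.7095311540799276), np.float64(3.564448089985044))
(array([[-14. , -67.8, 101.2],
       [-14. , -52.2, 112.2],
       [-14. , -67.2, 120.4]]), array([54.89944801,  1.648956  ]), np.float64(3.0499693338379905), np.float64(2.9583606673374816))
[516.13529091 242.62920985 160.12674079]
[515.8688435  242.91189962 160.14433877]
[515.64536484 243.54143902 160.10340859]
```

```bash
cat >> h.py <<'E'
def turn2(psis,c,e=.65,tgt=-4.5,k=8.):
    for a in psis:
        r=np.radians(a); q=c+e*np.array([np.cos(r),np.sin(r)])
        bot.move_ptp([q[0],q[1],160.],down(r))
        f=force(3)
        print(round(bot.read_state()['t'],2),round(a,1),c.round(2),q.round(2),f.round(2))
        dx=np.clip((f[0]-tgt)/k*.7,-.3,.3); dy=np.clip(f[1]/k*0.6,-.3,.3) if abs(f[1])>.8 else 0
        c=c+[dx,dy]
        if np.hypot(f[0],f[1])>15: print('FORCE'); break
    return c
E
python3 - <<'E'
from h import *
c=np.array([516.3,243.6])
c=turn2([-170,-150,-130,-110,-90,-70,-50],c)
print(c)
E
```

```text
27.39 -170 [516.3 243.6] [515.66 243.49] [-2.57  0.51  4.18  0.32  0.74  0.19]
27.87 -150 [516.47 243.6 ] [515.91 243.28] [-1.89 -0.69  4.63 -0.12  0.79  0.18]
28.34 -130 [516.7 243.6] [516.28 243.1 ] [-2.46 -1.62  5.28 -0.29  0.87  0.23]
28.82 -110 [516.88 243.48] [516.65 242.87] [-1.94 -1.37  5.11 -0.3   0.81  0.21]
29.29 -90 [517.1  243.38] [517.1  242.73] [-1.86 -1.11  5.01 -0.33  0.78  0.24]
29.77 -70 [517.33 243.29] [517.55 242.68] [-1.92 -1.49  5.13 -0.31  0.72  0.22]
30.24 -50 [517.56 243.18] [517.97 242.68] [-1.87 -0.56  5.24 -0.15  0.55  0.17]
[517.78573643 243.18080833]
```

```bash
python3 - <<'E'
from h import *
s=bot.read_state(); print(s['tcp_pos'],s['width'],force(6).round(2))
st,im=shot('scene','s10'); crop(im,225,150,345,250,6,'s10c')
st,im=shot('wrist','w10')
E
```

```text
[518.14372051 242.65313186 160.11869718] 13.753794239679443 [-1.41 -0.67  5.14 -0.19  0.51  0.1 ]
```

View pics/s10c.png

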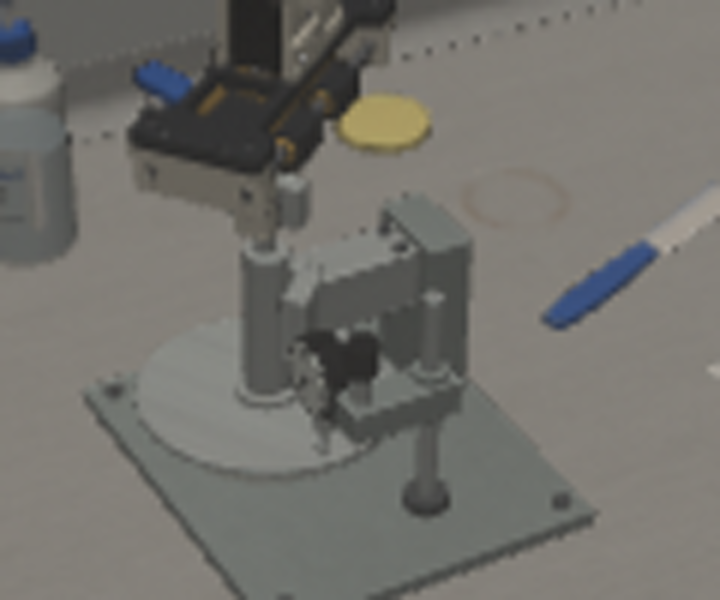

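View pics/w10.png

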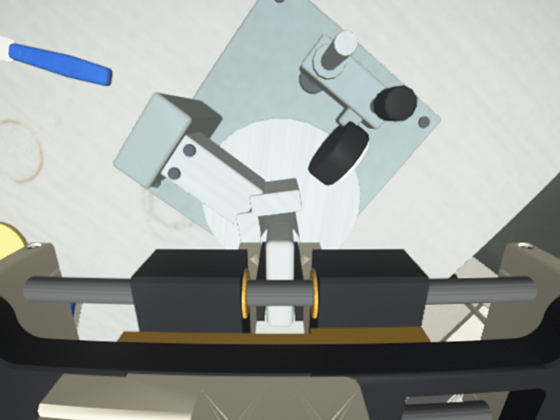

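```bash
python3 - <<'E'
from h import *
bot.move_gripper(26)
r=np.radians(-50)
bot.line_to([516.2,243.3,160],velocity=40,ori=down(r))
print(bot.read_state()['t'],force(4).round(2))
bot.move_gripper(8,force=10)
print(bot.read_state()['t'],bot.read_state()['tcp_pos'],force(4).round(2),bot.read_state()['width'])
p=np.array([516.2,243.3])
for k in range(4):
    p=p+[.4,.0]; bot.line_to([*p,160],velocity=20); f=force(4); print(round(bot.read_state()['t'],2),p.round(2),bot.read_state()['tcp_pos'].round(2),f.round(2))
    if f[0]<-4: break
E
```

```text
31.1833 [-0.44 -0.47 -0.17  0.03  0.    0.03]
31.6167 [516.45709408 243.67991579 160.08640897] [ 1.23  1.73 -0.8   0.67 -0.4   0.01] 14.10029812148003
32.0 [516.6 243.3] [516.62 243.52 160.11] [-0.35  2.69  0.81  1.03  0.13  0.01]
32.32 [517.  243.3] [516.88 243.48 160.14] [-2.92  3.58  3.1   1.37  1.1  -0.02]
32.63 [517.4 243.3] [516.93 243.42 160.13] [-5.22  4.11  4.5   1.56  1.88 -0.01]
```

```bash
python3 - <<'E'
from h import *
bot.line_to([517.2,243.8,160],velocity=20); print(force(4).round(2),bot.read_state()['tcp_pos'])
c=np.array([517.2,243.8])
c=turn2([-38,-26,-14,-2],c,e=0,tgt=-4.5,k=10)
bot.pause(.15)
q=c; bot.line_to([*q,160],velocity=20); print(c,force(6).round(2),bot.read_state()['tcp_pos'],bot.read_state()['t'])
E
```

```text
[-5.01  2.18  5.08  0.92  1.69 -0.06] [516.98892164 243.62313258 160.11530832]
33.32 -38 [517.2 243.8] [517.2 243.8] [-5.52 -0.2   6.28 -0.06  2.   -0.12]
33.68 -26 [517.13 243.8 ] [517.13 243.8 ] [-1.58 -2.51  2.74 -0.94  0.44 -0.06]
34.05 -14 [517.33 243.65] [517.33 243.65] [ 0.52 -0.96  0.08 -0.32 -0.31  0.06]
34.42 -2 [517.63 243.59] [517.63 243.59] [ 0.39 -0.18 -0.85 -0.18 -0.18  0.09]
[517.9331295  243.59202661] [-1.86  0.09 -0.82  0.12  0.54 -0.11] [517.64631249 243.55662739 159.82018194] 34.9167
```

```bash
python3 - <<'E'
from h import *
p=np.array([517.93,243.59])
for k in range(5):
    p=p+[.4,.0]; bot.line_to([*p,160],velocity=20); f=force(4); print(round(bot.read_state()['t'],2),p.round(2),bot.read_state()['tcp_pos'].round(2),f.round(2))
    if f[0]<-4.5: break
bot.pause(.25); print(force(5).round(2))
st,im=shot('scene','s11'); crop(im,225,150,345,250,6,'s11c')
E
```

```text
35.23 [518.33 243.59] [517.95 243.46 159.91] [-3.78 -0.2   0.25  0.11  1.5  -0.12]
35.55 [518.73 243.59] [518.05 243.47 159.95] [-5.73  0.47  1.3   0.23  2.3  -0.12]
[-6.19  0.83  1.75  0.25  2.3  -0.14]
```

View pics/s11c.png

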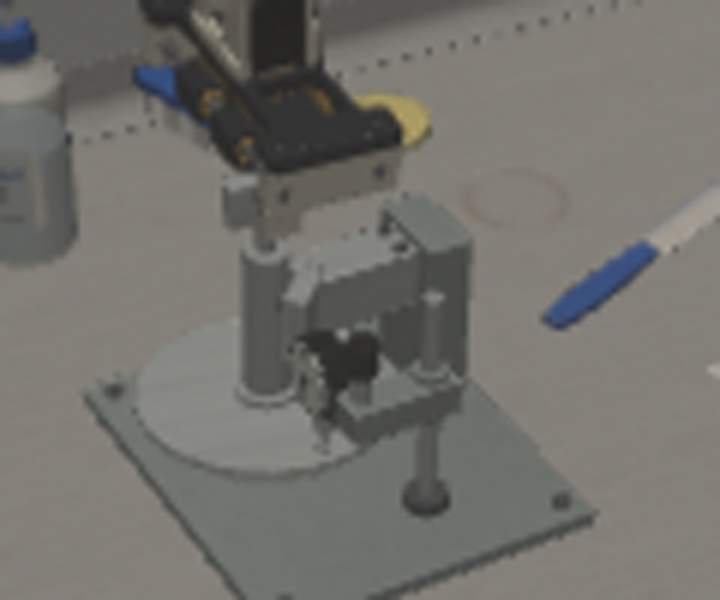

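```bash
python3 - <<'E'
from h import *
bot.move_gripper(36)
bot.line_to([517.2,243.5,205],velocity=150)
bot.move_ptp([525,150,200],down(-np.pi))
bot.pause(.1)
st,im=shot('wrist','w12'); crop(im,240,180,400,280,5,'w12c'); print(st['t'],st['tcp_pos'],force(3).round(2))
u=proj('wrist',[Rf@np.array([-14,-70,101.])+Of],st);print(u)
E
```

```text
39.6167 [524.99027005 150.09058738 199.96071219] [-0.06 -0.28 -0.63  0.04 -0.18 -0.  ]
[[304.77437603 185.80730907]]
```

View pics/w12c.png

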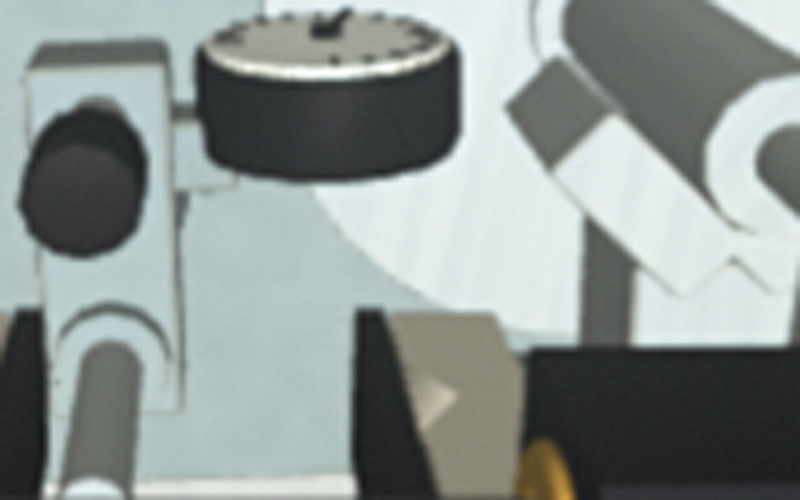

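View pics/w12.png

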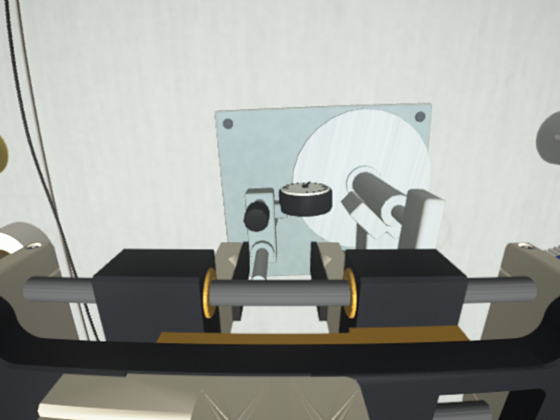

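```bash
python3 - <<'E'
import cv2
a=cv2.imread('pics/w12.png')[174:204,272:342]; cv2.imwrite('pics/w12d.png',cv2.resize(a,None,fx=10,fy=14,interpolation=cv2.INTER_CUBIC))
E
```

```text
(no output)
```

View pics/w12d.png

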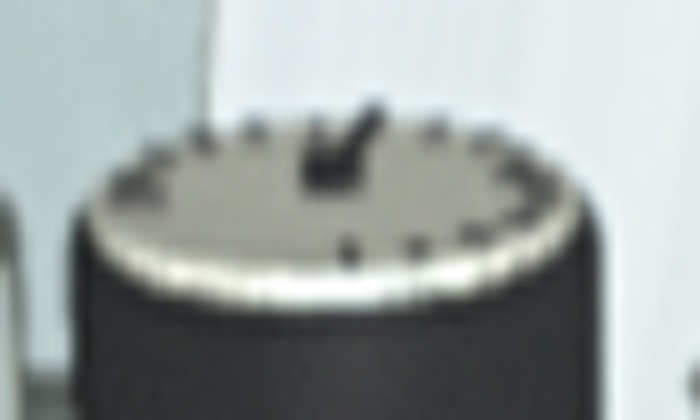

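```bash
python3 - <<'E'
from h import *
bot.line_to([480,150,300],velocity=200)
bot.move_ptp([420,60,330],down(-np.pi))
bot.pause(.1)
st,im=shot('scene','s13'); a=im[160:235,240:310,::-1]
st,im2=shot('top','t13'); b=im2[180:235,225:300,::-1]
c=cv2.imread('pics/s4.png')[160:235,240:310]
cv2.imwrite('pics/c13.png',np.hstack([cv2.resize(cv2.convertScaleAbs(q,alpha=1.3),(390,420),interpolation=cv2.INTER_CUBIC) for q in (c,a)]))
cv2.imwrite('pics/d13.png',cv2.resize(cv2.convertScaleAbs(im2[150:250,200:330,::-1],alpha=1.3),None,fx=6,fy=6,interpolation=cv2.INTER_CUBIC))
s=bot.read_state();print(s['t'],s['tcp_pos'],s['width'],force(3))
E
```

```text
41.1417 [420.25393986  60.38584636 328.99366202] 36.11876108238924 [ 0.3193466  -0.2506983  -0.27090813  0.05235531 -0.17278923 -0.01795132]
```

View pics/c13.png

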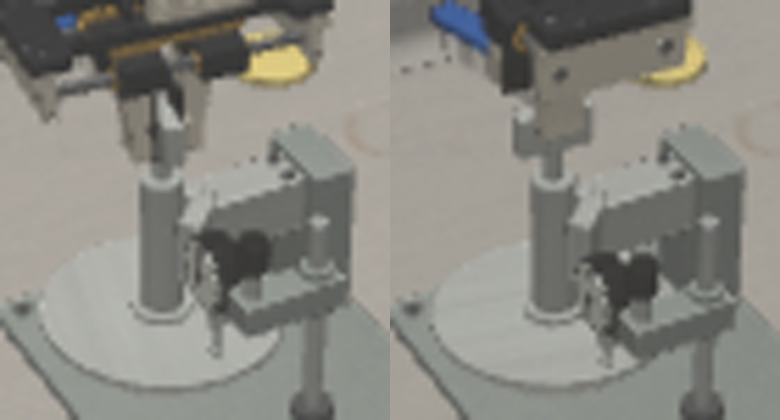

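View pics/d13.png

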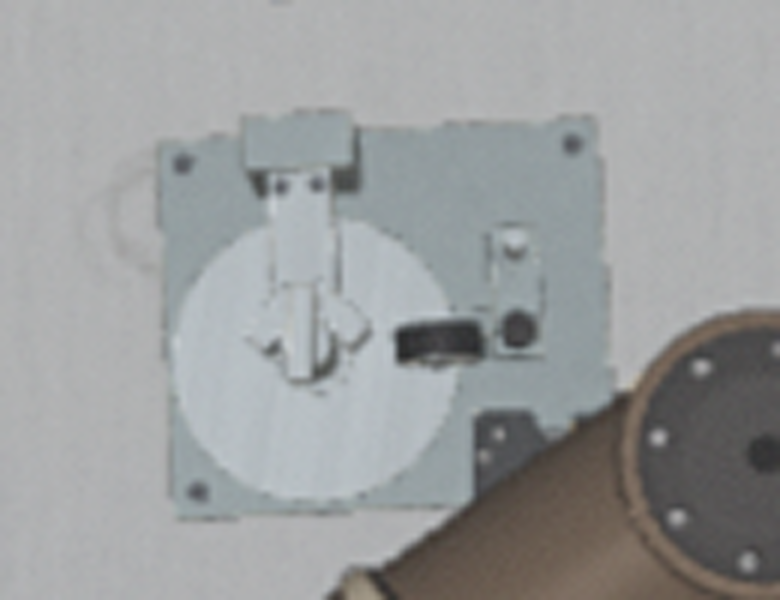

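```bash
python3 - <<'E'
from h import *
st=ld('w12'); im=cv2.imread('pics/w12.png')
f=7; x0,y0=335,160
big=cv2.resize(im[y0:y0+85,x0:x0+110],None,fx=f,fy=f,interpolation=cv2.INTER_CUBIC)
def dr(P,col,closed=False):
    u=proj('wrist',(Rf@np.array(P,float).T).T+Of,st); u=((u-[x0,y0]+.5)*f).astype(int)
    cv2.polylines(big,[u.reshape(-1,1,2)],closed,col,1)
t=np.linspace(0,2*np.pi,60)
for z in (140,36): dr([[14*np.cos(a),14*np.sin(a),z] for a in t],(0,0,255))
dr([[-2,-21.8,119],[19.8,0,119],[-2,21.8,119]],(0,180,0))
dr([[25*1,7,192],[-25,7,192],[-25,-7,192],[25,-7,192]],(255,0,0),True)
cv2.imwrite('pics/ov.png',big)
E
```

```text
(no output)
```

View pics/ov.png

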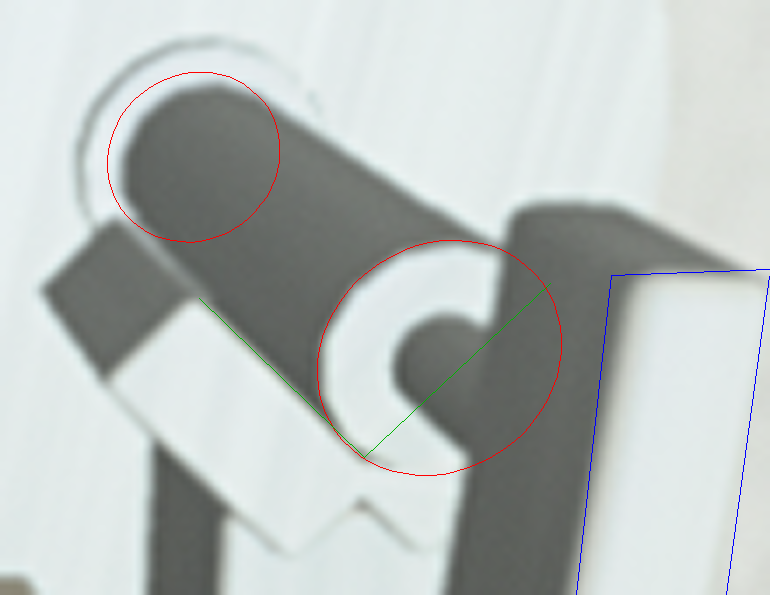

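```bash
python3 - <<'E'
from h import *
bot.pause(.3); s=bot.read_state(); print(s['t'],np.abs(s['qvel']).max())
bot.close_job()
E
```

```text
41.4917 0.004149037395950183
the job is handed in; nothing more can be done
```

I seated the spindle in the V, set the indicator, found the plate's high spot and left it under the plunger. I handed the job in at about 41.5 s with no verdict reported.

- **Seating:** I slid the spindle into the V by the T-handle, with about 5 N at the wrist.
- **Indicator:** I pushed the carriage down with closed fingers until the dial read about 5.8 mm, then lifted clear.
- **Finding the high spot:** I turned the spindle while keeping it lightly pressed into the V. The dial fell from 5.8 to 4.1, 3.6 and then 3.0 mm over the first −86°. That put the peak about +92° from the start position, with an expected reading of about 9 mm.
- **At the high spot:** I turned the spindle there, pressed it into the V at about 6 N, and let go.

**Last checks:**
- With the gripper off, the dial read about 9.0 mm. The highest reading was not confirmed by a full turn; it comes from the fitted sine.
- An overlay of the seated position on the wrist picture taken after release matched the stem and V to about 1 mm.
- I took the arm clear of the fixture. I did not measure the bystanders at the end, and the arm's path stayed well clear of them.

**Irregularities:** Midway through the turn back, at about −50° tool yaw, the wrist force fell and the handle had shifted about 2 mm in the grip. I let go and regripped. Approaching the high spot the press dropped to about zero for two steps, so I pressed again before releasing. The force at the V itself was only inferred from the wrist reading.

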